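# Tuck a painted panel under the mounting jig's flap and hold it pressed flat

## Task

Pick the narrow painted panel off its drying stand, lay it on the blue platen of the mounting jig and slide its bare-wood end under the red flap, straight along the platen, until that end meets the stop, without lifting the flap. Then press the panel down gently so that the sprung platen sinks a few millimetres under it, and finish while still holding it there, pressed flat; do not let go. Leave the ink bowl, the brush and the paint tubes where they are.

Things in the scene. Friction and masses are not known exactly. Their poses are not given: they have to be found in the camera images.
- panel: plywood strip painted with an ink landscape, 160 x 52 x 8 mm (x, y, z), 42 to 84 g. Origin: centre of its underside; x along its length towards the bare brown unpainted end (the end to tuck), z up. It starts flat on the stand, underside 40 mm above the table, overhanging the narrower stand by about 8 mm on both long sides, so fingers can reach past its edges and grip it across its width.
- panel_front (a point): middle of the lower edge of the panel's bare end, 80 mm along x from the panel's origin
- stand: fixed wooden drying stand: block 130 x 36 mm, top 40 mm above the table, on a foot 150 x 60 x 6 mm; its length along its x. Origin at the centre of the underside. It may be left or right of the robot.
- jig: fixed mounting jig, left or right of the robot; origin: centre of the underside of its base, 220 x 90 x 12 mm; x points along the platen to the flap, roughly away from the robot. Blue platen: bar 165 x 38 mm (x = -75 to 90 mm), top 40 mm above the table, 28 mm above the base, with free space on both sides below the panel overhang. At x = 90 mm a stop 66 mm wide.
- jig_stop (a point): foot of the stop's face at the middle of the platen, level with the platen's top (jig x = 90 mm, 40 mm above the table); its axes are the jig's. When the panel is home, panel_front is here.
- flap_lip (a point): as built (flap down): middle of the lower edge of the flap's free lip, at jig x = 55 mm, 53 mm above the table. The red flap is 6 mm thick, 84 mm wide, and covers the 35 mm of platen before the stop, with a slot 13 mm high between platen and flap (the panel is 8 mm thick).
- flap (a joint): angle of the red flap about its hinge over the stop, rad; 0 is down (it rests there by its own weight on a limit), grows as the lip is lifted; 0.1 rad lifts the lip about 5 mm
- platen (a joint): how far the spring-backed blue platen is pressed down, m; 0 when free, stop at 0.008. It stays level. It starts to sink at about 1 N, then about 2 N per mm.
- ink_bowl: white ceramic bowl, 72 mm wide, 26 mm high, between jig and stand; origin at centre of underside; bystander
- brush: ink brush, 195 mm long and 12 mm thick, dark handle, black hair, lying along x in front of the robot; bystander
- tube_green: paint tube with green band, 90 x 24 x 16 mm, lying at the left; bystander
- tube_orange: paint tube with orange band, 90 x 24 x 16 mm, lying at the right; bystander
Not all that is in view belongs to the job. Of the things that look like the jig, take the one that is farthest from the robot's base at the start.

How it is judged:
On the way, in this order (a step that is already met when the one before it is completed fails the run):
1. the panel is picked up, clear of the stand (z of panel in the frame of stand above 0.05 m and contact force between panel and stand below 0.05 N and contact force between panel and the fingers above 0.5 N), for 0.1 s.
2. its bare end is under the flap and within 8 mm of the stop, straight on the platen (x of panel_front in the frame of jig_stop above -0.008 m and y of panel_front in the frame of jig_stop between -0.012 and 0.012 m and z of panel_front in the frame of jig_stop between -0.011 and 0.008 m and angle between the x axis of panel and the x axis of jig, either way round below 0.12 rad), for 0.1 s.
At the end, for the whole second after the job is handed in: Bare end of the panel under the flap, within 8 mm of the stop, 12 mm of the middle line and 0.12 rad of straight; panel flat within 0.05 rad; fingers still pressing it, not the jig, so the platen is sunk 1.5 mm or more, with 2 to 30 N between panel and jig; flap down (0.06 rad) (all of step 2 and angle between panel's own z axis and vertical below 0.05 rad and value of joint platen above 0.0015 m and contact force between panel and jig between 2 and 30 N and contact force between panel and the fingers above 1.5 N and contact force between the fingers and jig below 1 N and value of joint flap below 0.06 rad and linear speed of panel below 0.02 m/s); the arm keeps its last pose, push and grip.
It fails at once if the flap is lifted (more than 0.12 rad, 6 mm at the lip) (value of joint flap above 0.12 rad).
It fails at once if the ink bowl, the brush or a paint tube is moved by more than 30 mm (distance of any of ink_bowl, brush, tube_green, tube_orange from where it was at the start of the episode above 0.03 m).
It also fails if it takes over 40 s, if anything falls off the work surface, if the arm or the gripper's body presses on something with over 40 N, if the wrist force passes 120 N, or if a joint passes its speed limit or range.

## Robot

A 6-joint arm with a two-finger parallel gripper is mounted at the origin on the work surface. World frame = base frame: x ahead of the robot, y to its left, z up, the work surface at z = 0. Lengths are in m, angles in rad, forces in N, time in s.
With the tool pointing down it reaches from about 0.275 to 0.725 m from the base axis. Payload 15.9 kg.
Tool frame: the origin (TCP) lies at the centre of the arm's flange, where the gripper is bolted on; the fingertips stand 173 mm ahead of it and the grasp point (between the pads) lies 155 mm ahead of it; z points along the fingers, y is the line along which they close (so a half turn about z gives the same grasp; the last joint's range is limited). The gripper opens to 85 mm and grips with 20 to 120 N. Pads are 22 mm wide; open, the fingers measure 114 mm over their backs; the gripper's body (76 mm by 85 mm) begins 54 mm behind the grasp point. The pads swing forward as they close: fully open they stand 13 mm farther back than shut.
Start: joints at [-1.311, 0.213, -0.034, 1.323, 0, 1.571], TCP at [0.128, -0.483, 0.405] pointing down, gripper open.
Joint ranges: [-2.98, 2.98], [-0.74, 1.72], [-1.14, 1.35], [-2.1, 2.04], [-1.57, 1.44], [-3.14, 3.14]. Speed limits (rad/s): [1.89, 1.89, 2.39, 2.57, 3.14, 3.14].

## Interface

Orientations are given as [roll, pitch, yaw] about the fixed x, y, z axes, in that order (R = Rz(yaw) Ry(pitch) Rx(roll)).
In Python, from rig import robot gives the robot as it stands.
- The arm moves only by the shell command python3 -m crank 'ROWS'. ROWS is a JSON object of lists of equal length, an entry for each row: "delta_pos": the shift along the tool's x, y, z in units of 0.25 m (1.0 is 0.25 m), a list of three; "twist": the turn, a rotation vector about the tool's x, y, z in units of 180 degrees (1.0 is 180 degrees), a list of three; "gripper": the closure, from -1 (fully open) to 1 (shut). A call has 1 to 8 rows; each row is the pose to reach, as a shift and turn from the pose commanded when the call began, along the tool's axes at that moment, turning the shorter way round; what a row does not reach only later rows make up. A row lasts 1/8 s, in which the tool goes at most 62.5 mm and 10.7 degrees, less where a joint would pass 70% of its speed; a pose out of reach is approached as far as the arm can. A call with a number of a shift or a turn outside -1 to 1 is refused whole. A call with a gripper value outside its range is refused whole. The fingers move at their own pace and stop on an object; the grip force is fixed at half the most. Time passes only in rows, so rows that repeat a pose let the fingers close. It gives the time, the measured TCP pose, the force, the opening and the grip force at its end, in the units of the state.
- robot.state(): the state, without advancing time (a new reading comes with each control period).
- robot.grab_frame(name): name is "scene" or "top" or "wrist"; returns a dict with "image" (400x640x3 uint8, red, green, blue), "fx", "fy", "cx", "cy" (pixels), "rvec" (rotation vector, rad) and "tvec" (3), from world to camera coordinates, as OpenCV has them. Camera axes: x right, y down, z forward; pixel columns grow to the right and rows downward; lengths in m; the calibration is good to about 2 mm. A picture is of the moment at which its call begins. There is no depth.
- robot.finish_job(): hands the job in; it is judged then, once.
The state is a dict: "clock": time; "joints": joint angles; "dq": joint speeds; "effort": joint torques, N m; "position": TCP position; "orientation": TCP orientation; "wrist_force": force on the tool from outside, world axes, zero at the start; "wrist_torque": the same for the moment, N m; "finger_gap": finger opening in m; "finger_force": force on a finger pad.
Only numpy, scipy, OpenCV 4.12 (cv2) and the standard library are available. Lean on these libraries where they do the work, as an engineer would, in place of code of your own. Each camera call takes 0.05 s, during which the arm holds its last target. There are 200 camera calls.

## Working session

There is one attempt and no reset: what is moved stays moved. The work goes in short steps, Python scripts to look and compute and a shell command to move; the robot and the scene stay as the last step left them, time stands still between calls to the robot, and variables do not carry over. Pictures are saved under pics/ and viewed, at most 10 in all, crops included, and the job is handed in when it is done.

```bash
ls; mkdir -p pics; python3 - <<'E'
from rig import robot
import cv2,pickle
d={}
for n in("top","scene"):
    f=robot.grab_frame(n);d[n]=f
    cv2.imwrite(f"pics/{n}0.png",f["image"][:,:,::-1])
    print(n,f["fx"],f["cx"],f["cy"],f["rvec"],f["tvec"])
pickle.dump(d,open("f0.pkl","wb"))
print(robot.state())
E
```

```text
pics
top 445.5501651010998 313.89215158559716 201.77089425976305 [ 2.21101462 -2.15931389  0.09987961] [-0.00126154  0.44733142  1.17180774]
scene 423.0092180719547 320.478625870753 200.17383466931648 [ 2.1135696   0.7920951  -0.41645454] [-0.34441876 -0.10098881  1.68305747]
{'clock': 0.1, 'joints': array([-1.31100244e+00,  2.13284042e-01, -3.49526875e-02,  1.32345988e+00,
        3.31792402e-05,  1.57080434e+00]), 'dq': array([-7.29108392e-04, -6.12469677e-04,  1.10759771e-03, -5.21117162e-05,
       -5.36567976e-04,  5.52959024e-04]), 'effort': array([ 3.08684146e-03, -6.87244034e+01,  4.87808597e+01,  1.20755337e-02,
        4.66157519e-05,  1.99695671e-05]), 'position': array([ 0.12841587, -0.48310975,  0.40429433]), 'orientation': array([-3.14069237e+00, -3.31720137e-05,  2.59785845e-01]), 'wrist_force': array([-0.3152261 ,  0.71145053, -0.50047446]), 'wrist_torque': array([ 0.02347741, -0.00077394, -0.03149279]), 'finger_force': 0.0, 'finger_gap': 0.08551989369763584}
```

View pics/top0.png

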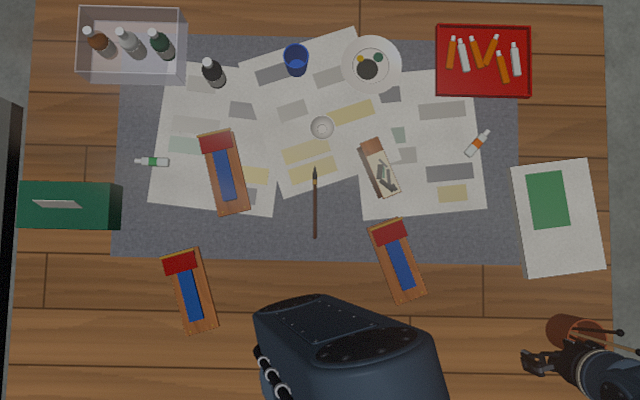

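View pics/scene0.png

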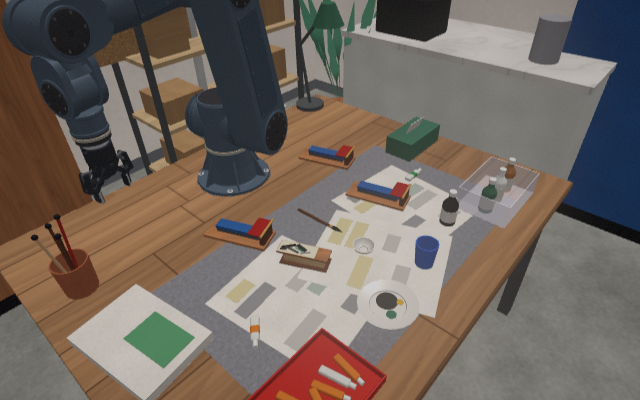

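The top view shows three jig look-alikes, at (223,172), (190,290) and (397,260). The one at (223,172) looks farthest from the base. The panel on its stand is at (380,167), bare end at about (372,146). The bowl is at (321,127) and the brush at (315,200). Next I measure the distances and take an enlarged crop to confirm.

```bash
cat > h.py <<'E'
import numpy as np,cv2
def ray(f,px,z):
    K=np.array([[f["fx"],0,f["cx"]],[0,f["fy"],f["cy"]],[0,0,1]])
    R=cv2.Rodrigues(np.array(f["rvec"],float))[0];C=-R.T@np.array(f["tvec"],float)
    p=np.c_[np.atleast_2d(px),np.ones(len(np.atleast_2d(px)))]
    d=(R.T@np.linalg.inv(K)@p.T).T
    return C+d*((z-C[2])/d[:,2])[:,None]
def rect(mask,f,z,minA=60):
    out=[]
    for c in cv2.findContours(mask.astype(np.uint8),cv2.RETR_EXTERNAL,cv2.CHAIN_APPROX_NONE)[0]:
        if cv2.contourArea(c)<minA: continue
        w=ray(f,c[:,0,:].astype(float),z)[:,:2]
        (cx,cy),(a,b),t=cv2.minAreaRect((w*1000).astype(np.float32))
        if a<b:a,b,t=b,a,t+90
        out.append((c[:,0].mean(0).round(),(round(cx/1000,4),round(cy/1000,4)),round(a),round(b),round((t+90)%180-90,1)))
    return out
E
python3 - <<'E'
from h import *;import pickle
d=pickle.load(open("f0.pkl","rb"));f=d["top"];im=f["image"]
hsv=cv2.cvtColor(im,cv2.COLOR_RGB2HSV);H,S,V=[hsv[:,:,i].astype(int) for i in range(3)]
for r in rect((H>100)&(H<125)&(S>150)&(V>90),f,.04):print("blue",r,np.hypot(*r[1]))
for r in rect(((H<6)|(H>174))&(S>150)&(V>90),f,.059):print("red",r,np.hypot(*r[1]))
a=cv2.resize(im[120:225,190:260],None,fx=5,fy=5,interpolation=cv2.INTER_CUBIC)
b=cv2.resize(im[120:225,345:415],None,fx=5,fy=5,interpolation=cv2.INTER_CUBIC)
cv2.imwrite("pics/crop0.png",np.hstack([a,b])[:,:,::-1])
E
```

```text
blue (array([190., 295.]), (0.1968, 0.3225), 127, 36, 17.3) 0.3778048305673182
blue (array([400., 265.]), (0.2869, -0.2187), 125, 35, 21.9) 0.360751022174574
blue (array([299.,  59.]), (0.8306, 0.0602), 68, 46, -42.5) 0.8327787221105015
red (array([179., 263.]), (0.2795, 0.3485), 83, 42, -72.4) 0.44673538028680915
red (array([389., 233.]), (0.3681, -0.1856), 82, 43, -67.6) 0.41224382348314204
red (array([210., 147.]), (0.576, 0.2832), 72, 34, 72.2) 0.6418553107983138
red (array([484.,  60.]), (0.8351, -0.4339), 251, 195, -90.0) 0.941095754958017
```

View pics/crop0.png

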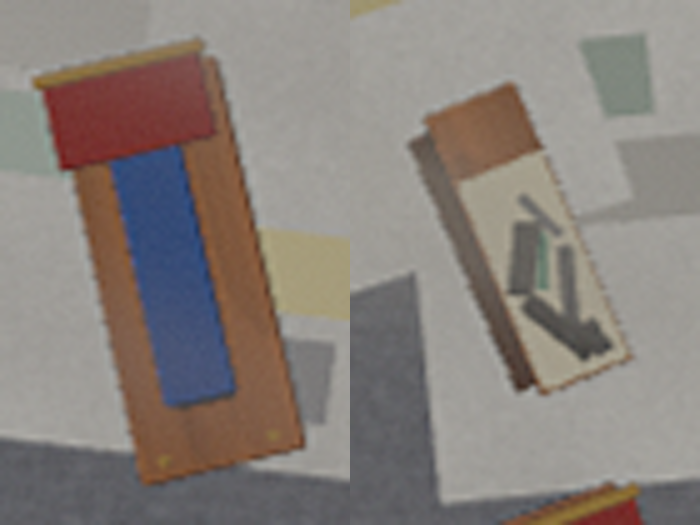

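The crop confirms the choice. The jig at (223,172) is a complete unit with a red flap, blue platen and tan base, and is farthest of the three at ~0.58 m, against ~0.40 and ~0.38. The panel's brown end points away from the robot. Next I measure poses.

```bash
python3 - <<'E'
from h import *;import pickle
d=pickle.load(open("f0.pkl","rb"));f=d["top"];im=f["image"]
hsv=cv2.cvtColor(im,cv2.COLOR_RGB2HSV);H,S,V=[hsv[:,:,i].astype(int) for i in range(3)]
reg=np.zeros(H.shape,bool);reg[120:225,190:260]=1
m=reg&(H>100)&(H<128)&(S>100)
for r in rect(m,f,.04):print("platen",r)
m=reg&((H<6)|(H>174))&(S>130)
for r in rect(m,f,.059):print("flap",r)
J=lambda l,o:(np.array(l)+.0)/5+o
pl=ray(f,J([(110,160),(185,145),(237,395),(165,408)],(190-.4,120-.4)),.04);print("platen corners",pl.round(3))
b=ray(f,J([(140,483),(304,445)],(189.6,119.6)),.012);print("base near",b.round(3))
lip=ray(f,J([(63,170),(215,135)],(189.6,119.6)),.053);print("lip",lip.round(3))
pc=ray(f,J([(77,120),(165,83),(282,357),(193,395)],(344.6,119.6)),.048)
print("panel",pc.round(4),pc.mean(0));
for i in range(4):print(np.linalg.norm(pc[i]-pc[i-1]),end=" ")
e=(pc[0]+pc[1]-pc[2]-pc[3]);print("yaw",np.degrees(np.arctan2(e[1],e[0])))
# jig from platen near edge & axis
a=pl[0]-pl[3]+pl[1]-pl[2];y=np.arctan2(a[1],a[0]);print("jig yaw",np.degrees(y))
n=(pl[2]+pl[3])/2;u=np.array([np.cos(y),np.sin(y)])
print("origin by platen",n[:2]+.075*u,"by base",b.mean(0)[:2]+.11*u,"by lip",lip.mean(0)[:2]-.055*u)
g=d["scene"]["image"]
cv2.imwrite("pics/crop1.png",np.hstack([cv2.resize(g[170:220,335:425],None,fx=4,fy=4,interpolation=2),cv2.resize(g[230:280,265:355],None,fx=4,fy=4,interpolation=2)])[:,:,::-1])
E
```

```text
platen (array([225., 178.]), (0.5118, 0.2468), 131, 37, 15.1)
flap (array([215., 144.]), (0.5934, 0.2699), 80, 43, -74.2)
platen corners [[0.572 0.282 0.04 ]
 [0.581 0.243 0.04 ]
 [0.449 0.211 0.04 ]
 [0.441 0.248 0.04 ]]
base near [[0.403 0.265 0.012]
 [0.425 0.179 0.012]]
lip [[0.563 0.304 0.053]
 [0.584 0.225 0.053]]
panel [[ 0.6014 -0.1082  0.048 ]
 [ 0.6224 -0.1544  0.048 ]
 [ 0.4785 -0.2174  0.048 ]
 [ 0.4575 -0.171   0.048 ]] [ 0.53995934 -0.16276368  0.048     ]
0.15702886362284443 0.050738645799305496 0.15703473090679168 0.05095366804404879 yaw 23.59455567683539
jig yaw 14.217623538374962
origin by platen [0.51776261 0.24801009] by base [0.52071441 0.24910016] by lip [0.52026579 0.25099782]
```

View pics/crop1.png

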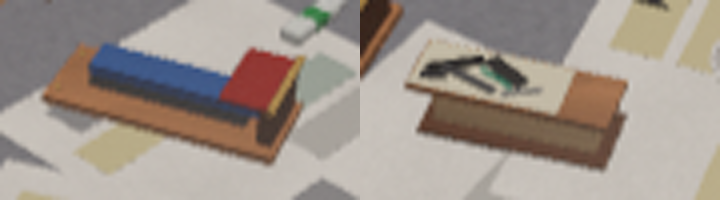

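The scene crop agrees: the flap is down, the panel lies flat, and its bare end faces away from the robot. The panel is at about (0.540,-0.163) with yaw 23.6°. The jig is at about (0.520,0.250) with yaw 14.7°. Moving over the panel now.

```bash
python3 -m crank '{"delta_pos":[[0.25,-0.1,0],[0.5,-0.2,0],[0.75,-0.3,0],[0.96,-0.407,0],[0.96,-0.407,0],[0.96,-0.407,0]],"twist":[[0,0,0],[0,0,0],[0,0,0],[0,0,0],[0,0,0],[0,0,0]],"gripper":[-1,-1,-1,-1,-1,-1]}'
python3 -m crank '{"delta_pos":[[0.25,-0.1,0],[0.5,-0.2,0.1],[0.75,-0.3,0.2],[0.96,-0.407,0.3],[0.96,-0.407,0.3],[0.96,-0.407,0.3],[0.96,-0.407,0.3]],"twist":[[0,0,-0.02],[0,0,-0.048],[0,0,-0.048],[0,0,-0.048],[0,0,-0.048],[0,0,-0.048],[0,0,-0.048]],"gripper":[-1,-1,-1,-1,-1,-1,-1]}'
python3 - <<'E'
from rig import robot
import cv2,pickle
f=robot.grab_frame("wrist");pickle.dump(f,open("w1.pkl","wb"))
cv2.imwrite("pics/w1.png",f["image"][:,:,::-1]);s=robot.state();print(s["position"],s["orientation"],s["clock"],s["joints"])
E
```

```text
clock: 0.85
position: [0.3344, -0.323, 0.4045]
orientation: [-3.141, 0.0, 0.261]
wrist_force: [-0.3, -0.6, 0.4]
finger_gap: 0.0853
finger_force: 0.0
clock: 1.72
position: [0.5393, -0.1648, 0.3303]
orientation: [3.141, -0.0, 0.409]
wrist_force: [0.5, 0.1, -0.3]
finger_gap: 0.0855
finger_force: 0.0
[ 0.53928317 -0.16476026  0.3304523 ] [ 3.14086322e+00 -4.14806336e-04  4.08639970e-01] 1.775 [-2.96438386e-01  3.66620283e-01 -1.50275062e-02  1.18835989e+00
 -2.86676232e-04  2.43651434e+00]
```

View pics/w1.png

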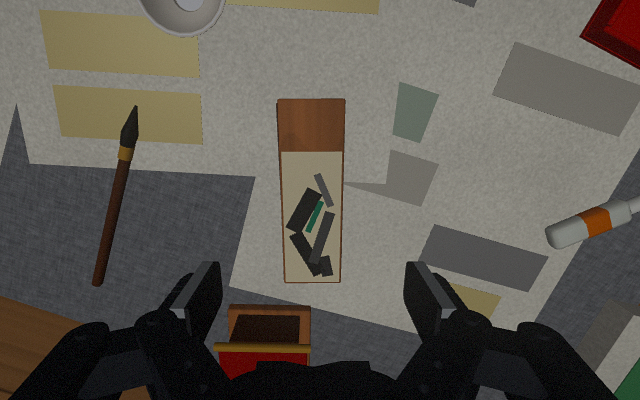

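The wrist view shows the panel with corners at about (277,98), (346,98), (341,283) and (284,282). At the jig, joint 6 would go out of range with this grasp (about 3.33), so I turn the tool by half first. I also refine the panel pose from this view.

```bash
python3 - <<'E'
from h import *;import pickle
f=pickle.load(open("w1.pkl","rb"))
pc=ray(f,[(277,98),(346,98),(341,283),(284,282)],.048)
print(pc.round(4),pc.mean(0))
for i in range(4):print(np.linalg.norm(pc[i]-pc[i-1]).round(4),end=" ")
e=pc[0]+pc[1]-pc[2]-pc[3];print(np.degrees(np.arctan2(e[1],e[0])))
E
python3 -m crank '{"delta_pos":[[0,0,0],[0,0,0],[0,0,0],[0,0,0],[0,0,0],[0,0,0],[0,0,0],[0,0,0]],"twist":[[0,0,-0.45],[0,0,-0.45],[0,0,-0.45],[0,0,-0.45],[0,0,-0.45],[0,0,-0.45],[0,0,-0.45],[0,0,-0.45]],"gripper":[-1,-1,-1,-1,-1,-1,-1,-1]}'
python3 -m crank '{"delta_pos":[[0,0,0],[0,0,0],[0,0,0],[0,0,0],[0,0,0],[0,0,0],[0,0,0],[0,0,0]],"twist":[[0,0,-0.45],[0,0,-0.45],[0,0,-0.45],[0,0,-0.45],[0,0,-0.45],[0,0,-0.45],[0,0,-0.45],[0,0,-0.45]],"gripper":[-1,-1,-1,-1,-1,-1,-1,-1]}'
```

```text
[[ 0.6036 -0.1083  0.048 ]
 [ 0.6244 -0.1561  0.048 ]
 [ 0.478  -0.2203  0.048 ]
 [ 0.4584 -0.1723  0.048 ]] [ 0.54112327 -0.16425224  0.048     ]
0.1587 0.0522 0.1598 0.0519 23.728054445796214
clock: 2.78
position: [0.5393, -0.1645, 0.3306]
orientation: [3.141, 0.001, 1.827]
wrist_force: [0.4, 0.4, -0.3]
finger_gap: 0.0852
finger_force: 0.0
clock: 3.78
position: [0.5393, -0.1645, 0.3306]
orientation: [-3.141, 0.001, -3.042]
wrist_force: [0.2, -0.1, 0.8]
finger_gap: 0.0852
finger_force: 0.0
```

```bash
python3 -m crank '{"delta_pos":[[-0.007,0.001,0],[-0.007,0.001,0.1],[-0.007,0.001,0.25],[-0.007,0.001,0.4],[-0.007,0.001,0.5],[-0.007,0.001,0.545],[-0.007,0.001,0.545],[-0.007,0.001,0.545]],"twist":[[0,0,-0.05],[0,0,-0.1],[0,0,-0.1],[0,0,-0.1],[0,0,-0.1],[0,0,-0.1],[0,0,-0.1],[0,0,-0.1]],"gripper":[-1,-1,-1,-1,-1,-1,-1,-1]}'
python3 -m crank '{"delta_pos":[[0,0,0],[0,0,0],[0,0,0],[0,0,0],[0,0,0],[0,0,0],[0,0,0],[0,0,0]],"twist":[[0,0,0],[0,0,0],[0,0,0],[0,0,0],[0,0,0],[0,0,0],[0,0,0],[0,0,0]],"gripper":[1,1,1,1,1,1,1,1]}'
```

```text
clock: 4.78
position: [0.5421, -0.1632, 0.1947]
orientation: [-3.14, 0.001, -2.731]
wrist_force: [-0.2, 0.1, 0.3]
finger_gap: 0.0856
finger_force: 0.0
clock: 5.78
position: [0.542, -0.1629, 0.1942]
orientation: [-3.141, 0.001, -2.731]
wrist_force: [-2.5, -0.1, 9.5]
finger_gap: 0.0512
finger_force: 61.4
```

```bash
python3 -m crank '{"delta_pos":[[0,0,-0.05],[0,0,-0.15],[0,0,-0.28],[0,0,-0.4],[0,0,-0.4],[0,0,-0.4]],"twist":[[0,0,0],[0,0,0],[0,0,0],[0,0,0],[0,0,0],[0,0,0]],"gripper":[1,1,1,1,1,1]}'
python3 - <<'E'
from rig import robot
import cv2,pickle
for n in("wrist","scene"):
  f=robot.grab_frame(n);pickle.dump(f,open(n+"2.pkl","wb"))
  im=f["image"] if n=="wrist" else cv2.resize(f["image"][100:300,200:440],None,fx=2,fy=2)
  cv2.imwrite(f"pics/{n}2.png",im[:,:,::-1])
s=robot.state();print(s["position"],s["orientation"],s["joints"])
E
```

```text
clock: 6.52
position: [0.5416, -0.1627, 0.2934]
orientation: [3.141, -0.0, -2.731]
wrist_force: [0.3, 0.4, -0.5]
finger_gap: 0.0506
finger_force: 62.7
[ 0.541474   -0.16271316  0.29272183] [ 3.14072993e+00 -1.04568658e-03 -2.73098155e+00] [-2.91911495e-01  3.90770102e-01 -7.75419370e-02  1.10383981e+00
 -1.72247316e-05 -7.02522136e-01]
```

View pics/wrist2.png

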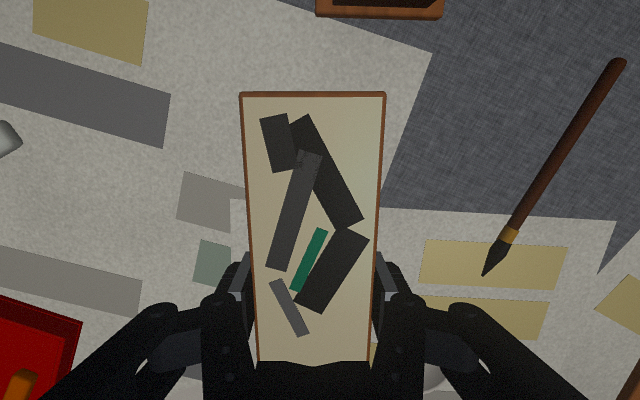

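The panel is held squarely, with its painted end edge at about (240,95)-(385,95) in the wrist view. I compute the held offset and pitch from that edge.

```bash
python3 - <<'E'
from h import *;import pickle
f=pickle.load(open("wrist2.pkl","rb"))
p=ray(f,[(242,97),(384,97),(260,355),(375,355)],.1468)[:,:2]
T=np.array([.5415,-.1627]);y=-2.731
u=np.array([np.cos(y),np.sin(y)]);v=np.array([np.sin(y),-np.cos(y)])
print("tool x,y of points", np.c_[(p-T)@u,(p-T)@v].round(4))
# next move from commanded (approx state) to pre-slide: panel origin at jig x
jy=np.radians(14.7);ju=np.array([np.cos(jy),np.sin(jy)]);O=np.array([.5203,.2497])
for jx in(-45,-30,10):
  t=O+ju*jx/1000; print(jx,t,((t-T)@u/.25,(t-T)@v/.25))
E
```

```text
tool x,y of points [[ 0.0796 -0.0249]
 [ 0.0796  0.0244]
 [-0.0316 -0.0242]
 [-0.0315  0.028 ]]
-45 [0.47677295 0.23828089] (np.float64(-0.40282168071537644), np.float64(1.573956468763678))
-30 [0.49128197 0.24208726] (np.float64(-0.4621113364649115), np.float64(1.564751213682931))
10 [0.52997268 0.25223758] (np.float64(-0.6202170851303385), np.float64(1.5402038668009386))
```

View pics/scene2.png

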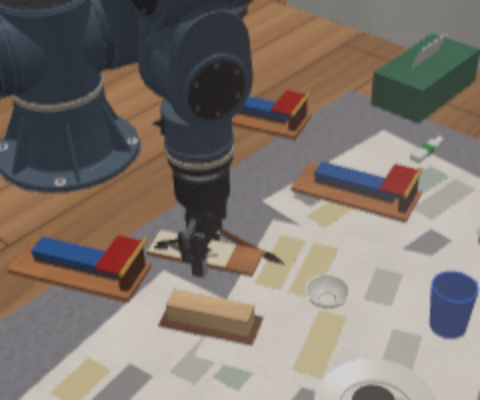

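The panel is level and centred in the grip. Carrying it over the jig at height.

```bash
python3 -m crank '{"delta_pos":[[-0.03,0.12,0],[-0.08,0.3,0],[-0.13,0.5,0],[-0.17,0.68,0],[-0.2,0.79,0],[-0.2,0.79,0]],"twist":[[0,0,0],[0,0,0],[0,0,0],[0,0,0],[0,0,0],[0,0,0]],"gripper":[1,1,1,1,1,1]}'
python3 -m crank '{"delta_pos":[[-0.04,0.15,0],[-0.08,0.34,0],[-0.13,0.53,0],[-0.17,0.68,0],[-0.2,0.78,0],[-0.2,0.784,0],[-0.2,0.784,0],[-0.2,0.784,0]],"twist":[[0,0,0],[0,0,0.02],[0,0,0.049],[0,0,0.049],[0,0,0.049],[0,0,0.049],[0,0,0.049],[0,0,0.049]],"gripper":[1,1,1,1,1,1,1,1]}'
python3 - <<'E'
from rig import robot
from h import *;import pickle
for n in("wrist","top"):
  f=robot.grab_frame(n);pickle.dump(f,open(n+"3.pkl","wb"))
  cv2.imwrite(f"pics/{n}3.png",f["image"][:,:,::-1])
a=cv2.resize(cv2.imread("pics/wrist3.png"),(480,300));b=cv2.resize(cv2.imread("pics/top3.png")[110:230,160:280],(300,300),interpolation=2)
cv2.imwrite("pics/both3.png",np.hstack([a,b]))
s=robot.state();print(s["position"],s["orientation"],s["joints"])
E
```

```text
clock: 7.38
position: [0.5082, 0.0398, 0.2929]
orientation: [3.141, -0.001, -2.728]
wrist_force: [-0.3, -0.4, -0.4]
finger_gap: 0.0505
finger_force: 62.7
clock: 8.38
position: [0.4767, 0.2369, 0.2933]
orientation: [-3.141, -0.0, -2.886]
wrist_force: [-0.2, 0.7, -1.2]
finger_gap: 0.0509
finger_force: 62.7
[0.47661356 0.2371069  0.2934767 ] [-3.14148803e+00 -3.45403389e-05 -2.88608711e+00] [ 4.61657041e-01  3.24818143e-01 -1.71115444e-01  1.07491797e+00
 -9.53403390e-05  2.06151497e-01]
```

View pics/both3.png

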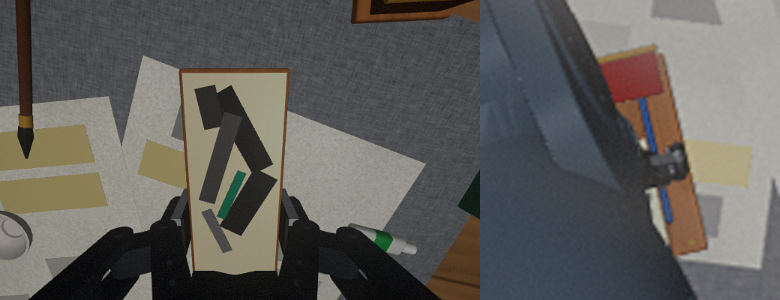

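The panel is still straight in the grip above the jig, and both tubes and the bowl are clear. Lowering to about 2 mm above the platen, 20 mm short of the lip.

```bash
python3 -m crank '{"delta_pos":[[0,0.004,0.08],[0,0.004,0.18],[0,0.004,0.28],[0,0.004,0.34],[0,0.004,0.37],[0,0.004,0.386],[0,0.004,0.386],[0,0.004,0.386]],"twist":[[0,0,0],[0,0,0],[0,0,0],[0,0,0],[0,0,0],[0,0,0],[0,0,0],[0,0,0]],"gripper":[1,1,1,1,1,1,1,1]}'
python3 - <<'E'
from rig import robot
from h import *;import pickle
f=robot.grab_frame("scene");pickle.dump(f,open("scene4.pkl","wb"))
cv2.imwrite("pics/scene4.png",cv2.resize(f["image"][150:225,310:430],None,fx=6,fy=6,interpolation=2)[:,:,::-1])
s=robot.state();print(s["position"],s["orientation"])
E
```

```text
clock: 9.48
position: [0.4764, 0.239, 0.1975]
orientation: [3.141, 0.001, -2.885]
wrist_force: [-0.8, -0.6, -0.5]
finger_gap: 0.0509
finger_force: 62.7
[0.47635414 0.2389867  0.19749187] [ 3.14139537e+00  8.85660894e-04 -2.88488109e+00]
```

View pics/scene4.png

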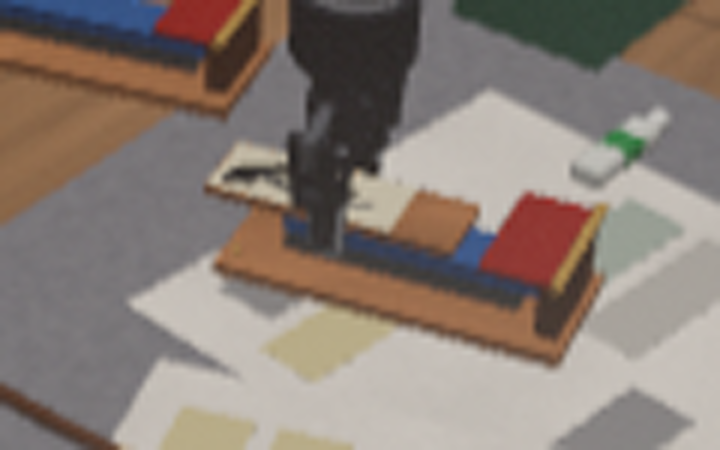

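The panel sits just above the platen, bare end short of the flap. In the crop the front corners are at about (480,207) and (455,255), and the lip corners at (525,192) and (482,270). I check the lateral alignment within this one view.

```bash
python3 - <<'E'
from h import *;import pickle
f=pickle.load(open("scene4.pkl","rb"))
C=lambda l:np.array(l)/6+np.array([310,150])-.4
jy=np.radians(14.7);O=np.array([.5203,.2497]);M=np.array([[np.cos(jy),-np.sin(jy)],[np.sin(jy),np.cos(jy)]])
for n,l,z in(("front",[(480,207),(455,255)],.0513),("lip",[(525,192),(482,270)],.059),("flap back",[(603,207),(555,290)],.059),("base",[(557,365),(215,268)],.012)):
  w=ray(f,C(l),z)[:,:2]; j=(w-O)@M; print(n,j.round(4),"mid",j.mean(0).round(4))
E
```

```text
front [[ 0.0326  0.0235]
 [ 0.0358 -0.0288]] mid [ 0.0342 -0.0026]
lip [[ 0.0547  0.0392]
 [ 0.0578 -0.046 ]] mid [ 0.0563 -0.0034]
flap back [[ 0.1014  0.0441]
 [ 0.1016 -0.0462]] mid [ 0.1015 -0.0011]
base [[ 0.1098 -0.053 ]
 [-0.1068 -0.0522]] mid [ 0.0015 -0.0526]
```

Panel and lip share the same centreline within about 1 mm. About 55 mm of travel remains, so I slide most of it in.

```bash
python3 -m crank '{"delta_pos":[[-0.02,0,0.005],[-0.05,0,0.005],[-0.08,0,0.005],[-0.11,0,0.005],[-0.14,0,0.005],[-0.17,0,0.005],[-0.19,0,0.005],[-0.2,0,0.005]],"twist":[[0,0,0],[0,0,0],[0,0,0],[0,0,0],[0,0,0],[0,0,0],[0,0,0],[0,0,0]],"gripper":[1,1,1,1,1,1,1,1]}'
python3 -m crank '{"delta_pos":[[-0.004,0,0],[-0.008,0,0],[-0.012,0,0],[-0.016,0,0]],"twist":[[0,0,0],[0,0,0],[0,0,0],[0,0,0]],"gripper":[1,1,1,1]}'
```

```text
clock: 10.52
position: [0.5248, 0.2516, 0.1957]
orientation: [-3.142, -0.0, -2.885]
wrist_force: [-0.7, -0.6, -1.0]
finger_gap: 0.0509
finger_force: 62.7
clock: 11.02
position: [0.5284, 0.2526, 0.1957]
orientation: [-3.142, 0.0, -2.885]
wrist_force: [-0.1, 0.2, -0.7]
finger_gap: 0.0507
finger_force: 62.7
```

```bash
python3 -m crank '{"delta_pos":[[-0.003,0,0],[-0.006,0,0],[-0.006,0,0]],"twist":[[0,0,0],[0,0,0],[0,0,0]],"gripper":[1,1,1]}'
python3 -m crank '{"delta_pos":[[-0.003,0,0],[-0.006,0,0],[-0.006,0,0]],"twist":[[0,0,0],[0,0,0],[0,0,0]],"gripper":[1,1,1]}'
```

```text
clock: 11.4
position: [0.5299, 0.2529, 0.1957]
orientation: [-3.142, -0.0, -2.885]
wrist_force: [0.2, -0.5, -0.3]
finger_gap: 0.0508
finger_force: 62.7
clock: 11.78
position: [0.5306, 0.2531, 0.1953]
orientation: [-3.141, -0.002, -2.885]
wrist_force: [-7.1, -2.2, 0.3]
finger_gap: 0.051
finger_force: 62.8
```

The stop is reached, with about 7.4 N of reaction. I ease off slightly and press down in small steps.

```bash
python3 -m crank '{"delta_pos":[[0.004,0,0],[0.005,0,0.004],[0.005,0,0.008],[0.005,0,0.012],[0.005,0,0.012]],"twist":[[0,0,0],[0,0,0],[0,0,0],[0,0,0],[0,0,0]],"gripper":[1,1,1,1,1]}'
python3 -m crank '{"delta_pos":[[0,0,0.003],[0,0,0.006],[0,0,0.008],[0,0,0.008],[0,0,0.008]],"twist":[[0,0,0],[0,0,0],[0,0,0],[0,0,0],[0,0,0]],"gripper":[1,1,1,1,1]}'
```

```text
clock: 12.4
position: [0.5302, 0.253, 0.1928]
orientation: [3.142, 0.0, -2.885]
wrist_force: [-0.4, -0.1, 1.0]
finger_gap: 0.0505
finger_force: 63.0
clock: 13.02
position: [0.5301, 0.253, 0.191]
orientation: [3.142, 0.0, -2.885]
wrist_force: [-2.9, -0.3, 7.3]
finger_gap: 0.0508
finger_force: 63.4
```

```bash
python3 - <<'E'
from rig import robot
import cv2
f=robot.grab_frame("scene")
cv2.imwrite("pics/scene5.png",cv2.resize(f["image"][150:225,310:430],None,fx=6,fy=6,interpolation=2)[:,:,::-1])
s=robot.state();print(s["position"],s["orientation"],s["wrist_force"],s["wrist_torque"])
E
```

```text
[0.53013954 0.25305017 0.1909938 ] [ 3.14152759e+00  4.18490507e-04 -2.88494689e+00] [-3.35798905 -0.77740444  6.19450834] [-0.20493121  0.49422555  0.07600961]
```

View pics/scene5.png

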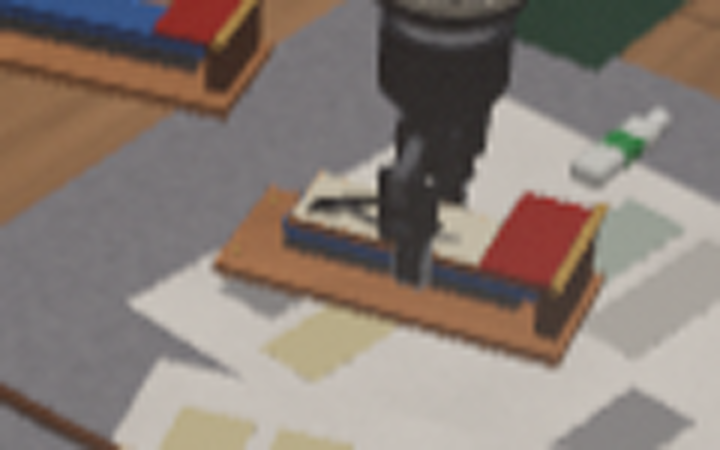

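The bare end is fully under the flap, whose lip corners are unchanged at (525,192) and (482,270). The panel is straight and flat on the sunken platen, so I hand the job in.

```bash
python3 -c "
from rig import robot
print(robot.finish_job())"
```

```text
the job is handed in; nothing more can be done
None
```

I handed the job in with the panel's bare end under the flap against the stop and the flap still down; the arm still holds the panel flat with about 7 N, the platen sunk roughly 3 mm (estimated from tool height). No verdict came back.

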